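# Clamp the pipe nipple in the indexing chuck and hold the index pin drawn

### The job

Get the indexing chuck ready for the next hole: with the index pin left in its hole, turn the knurled chuck ring clockwise (seen from above) until it comes up hard and the three jaws grip the pipe nipple tightly, then let go of the ring. Then take the pull knob of the index pin, pull it straight out to its stop and finish still holding it there with the gripper, pin fully back and clear of its hole, so that I can swing the chuck round. Leave the jar, the pipe coupling and the wrench where they are.

Things in the scene. Friction and masses are not known exactly. Their poses are not given: they have to be found in the camera images.
- indexer: grey cast fixture bolted to the bench: round base 150 mm across, 33 mm high, two bolted ears. Origin: on the bench, on the vertical chuck axis. z is up; x points level from the chuck axis along the index plunger, out towards its knob. On the base turns a steel index plate 130 mm across, 34 to 50 mm up, with twelve 10 mm holes round its rim; on that stands the chuck
- ring_mid (a point): point on the chuck axis in the knurled steel chuck ring, 86 mm up. The ring is 54 mm across, from 67 to 98 mm up, with nothing beside it; the index plate lies 17 mm below it
- ring (a joint): turn of the chuck ring, rad, growing clockwise seen from above. It closes the three jaws together, 2 mm each per rad; they touch a centred nipple at about 1.25 and the ring comes up hard at 1.6. Starts loose, 0.2 to 0.7. Friction keeps it where it is left (0.2 N m to turn, more once the jaws grip)
- jaw0: first of three steel jaws, 8 mm wide, standing out of the chuck nose up to 107 mm above the bench, set evenly round the chuck axis; origin on the chuck axis at bench height
- jaw1: second jaw, as jaw0
- jaw2: third jaw, as jaw0
- nipple: loose short steel pipe, 21.3 mm across, 56 mm long, threaded ends, 70 g; stands upright on the chuck's inner floor (66 mm up) between the open jaws, its top 122 mm up. Origin: centre of its lower end, z along it
- pin (a joint): how far the sprung index pin is pulled out, m: 0 with its tip seated 8 mm deep in the plate's hole, clear of the plate from 0.008, at its stop at 0.012. Slides along the indexer's +x. The spring pulls back with 6.5 N at 0 and 14 N at the stop; let go, it snaps home. While home it locks the chuck and plate against turning; drawn, they turn freely
- knob: black pull knob of the index pin, a cylinder 28 mm across, 22 mm long, lying level along the indexer's x. Origin: its centre, 128 mm from the chuck axis with the pin home, 42 mm above the bench, moving with the pin. Clear beside (25 mm or more) and beneath. Between it and the plate: the bracket block, 70 to 94 mm from the chuck axis, 34 mm wide, 56 mm high, then a barrel to 106 mm
- jar: bystander: white plastic jar with grey lid, 62 mm across, 67 mm high, origin under its centre
- coupling: bystander: dark steel pipe coupling (open ring) 34 mm across, 40 mm high, standing, origin under its centre
- wrench: bystander: steel wrench 180 mm long lying flat, origin under its middle, x along it
There are look-alikes about, which are no part of the job. Of the things like the nipple, leave any that is orange or yellow; of the rest the larger one is meant.

How it is judged (in metres and radians):
On the way, in this order (a step that is already met when the one before it is completed fails the run):
1. the ring is turned up hard and all three jaws grip the nipple, with the pin still home (value of joint ring above 1.4 rad and contact force between each of jaw0, jaw1, jaw2 and nipple above 5 N and value of joint pin below 0.003 m), for 0.2 s.
2. the gripper has drawn the index pin fully back (value of joint pin above 0.01 m and contact force between the fingers and knob above 4 N), for 0.2 s.
At the end, for the whole second after the job is handed in: The fingers hold the knob with the pin at least 10 of its 12 mm out; the ring is past 1.4 rad and each jaw presses the nipple with more than 5 N; the nipple stands upright (within 0.06 rad), centred within 2.5 mm and down within 5 mm of the chuck's floor (all of step 2 and value of joint ring above 1.4 rad and contact force between each of jaw0, jaw1, jaw2 and nipple above 5 N and angle between nipple's own z axis and vertical below 0.06 rad and horizontal distance between nipple and indexer below 0.0025 m and height (world z) of nipple below 0.071 m); the arm keeps its last pose, push and grip.
It fails at once if the index pin is drawn while the chuck is still loose (value of joint pin above 0.005 m and value of joint ring below 1.35 rad).
It fails at once if the jar, coupling or wrench is shifted by more than 30 mm (distance of any of jar, coupling, wrench from where it was at the start of the episode above 0.03 m).
It also fails if it takes over 42 s, if anything falls off the work surface, if the arm or the gripper's body presses on something with over 40 N, if the wrist force passes 120 N, or if a joint passes its speed limit or range.

### The arm

A 6-joint arm with a two-finger parallel gripper is mounted at the origin on the work surface. World frame = base frame: x ahead of the robot, y to its left, z up, the work surface at z = 0. Lengths are in mm, angles in rad, forces in N, time in s.
With the tool pointing down it reaches from about 350 to 975 mm from the base axis. Payload 7.1 kg.
Tool frame: the origin (TCP) lies between the finger pads; the fingertips stand 8 mm ahead of it and the grasp point (between the pads) lies 11 mm behind it (ctrl.tips_ahead is the distance from the TCP to the fingertips, in mm); y points along the fingers, z is the direction in which the jaws open and shut, and the axes are right-handed (so a half turn about y gives the same grasp; the last joint's range is limited). The gripper opens to 88 mm and grips with 3 to 60 N. Pads are 20 mm wide; open, the fingers measure 115 mm over their backs; the gripper's body (75 mm by 178 mm) begins 61 mm behind the grasp point.
Start: joints at [1.156, 0.423, 1.63, -0, 1.089, -0.019], TCP at [240.934, 576.676, 230.675] pointing down, gripper open.
Joint ranges: [-3, 3], [-0.9, 2.11], [0.09, 2.58], [-1.31, 4.45], [0.11, 2.69], [-2.54, 2.54]. Speed limits (rad/s): [2.39, 2.39, 3.01, 3.14, 3.14, 3.14].

### API

Orientations are given as a rotation vector (axis times angle).
In Python, from workcell import ctrl gives the robot as it stands.
- The arm moves only by the shell command python3 -m creep 'ROWS'. ROWS is JSON, a list of rows, each an object of numbers: "tx", "ty", "tz": the shift along the world's x, y, z in mm; "rx", "ry", "rz": the turn, a rotation vector about the world's x, y, z in rad; "fingers": the closure in counts, from 0 (fully open) to 255 (shut). A call has 1 to 10 rows; each row is the pose to reach, as a shift and turn from the pose commanded when the call began; what a row does not reach only later rows make up. A row lasts 1/8 s, in which the tool goes at most 62.5 mm and 10.7 degrees, less where a joint would pass 70% of its speed; a pose out of reach is approached as far as the arm can. A call with a gripper value outside its range is refused whole. The fingers move at their own pace and stop on an object; the grip force is fixed at half the most. Time passes only in rows, so rows that repeat a pose let the fingers close. It gives the time, the measured TCP pose, the force and the opening at its end, in the units of the state.
- ctrl.get_obs(): the state, without advancing time (a new reading comes with each control period).
- ctrl.get_image(name): name is "side" or "top"; returns a dict with "pixels" (420x560x3 uint8, blue, green, red), "intrinsics" (3x3 intrinsics, pixels), "k1" (the pictures are not rectified: a ray, as slopes to the right and down, at radius r is drawn at 1 + k1 r^2 times it, then the intrinsics apply), "rvec" (rotation vector, rad) and "tvec" (3), from world to camera coordinates, as OpenCV has them. Camera axes: x right, y down, z forward; pixel columns grow to the right and rows downward; lengths in mm; the calibration is good to about 2 mm. A picture is of the moment at which its call begins. There is no depth.
- ctrl.close_job(): hands the job in, once; it reports no verdict.
The state is a dict: "t": time; "qpos": joint angles; "qvel": joint speeds; "joint_torque": joint torques, N m; "ee_pos": TCP position; "orientation": TCP orientation; "ft_force": force on the tool from outside, world axes, zero at the start; "moment": the same for the moment, N m; "width": finger opening in mm.
Only numpy, scipy, OpenCV 4.12 (cv2) and the standard library are available. Lean on these libraries where they do the work, as an engineer would, in place of code of your own. Each camera call takes 0.05 s, during which the arm holds its last target.

## Working session

There is one attempt and no reset: what is moved stays moved. The work goes in short steps, Python scripts to look and compute and a shell command to move; the robot and the scene stay as the last step left them, time stands still between calls to the robot, and variables do not carry over. Pictures are saved under pics/ and viewed, and the job is handed in when it is done.

```bash
ls; mkdir -p pics; python3 - <<'E'
from workcell import ctrl
import cv2
for n in("side","top"):
    d=ctrl.get_image(n); cv2.imwrite(f"pics/{n}0.png",d["pixels"]); print(n,d["intrinsics"],d["k1"],d["rvec"],d["tvec"])
print(ctrl.get_obs())
E
```

```text
pics
side [[447.23494586   0.         281.59028637]
 [  0.         447.23494586 206.99076495]
 [  0.           0.           1.        ]] -0.018780922737389415 [ 2.32061655 -0.11247598  0.02457304] [-533.27058444  155.33072048  787.46122375]
top [[468.93985294   0.         281.25559704]
 [  0.         468.93985294 216.36730863]
 [  0.           0.           1.        ]] 0.03136595754180161 [ 2.16286809 -2.12005262  0.21780164] [ 36.78570378 563.98442528 868.32223316]
{'t': 0.1, 'qpos': array([ 1.15598016e+00,  4.23752183e-01,  1.63060672e+00, -5.39579633e-06,
        1.08860780e+00, -1.90199699e-02]), 'qvel': array([ 0.00097496, -0.00232157, -0.00203123, -0.00065357,  0.00025304,
        0.00132939]), 'joint_torque': array([ 7.08367952e-04, -5.45613778e+01, -2.74330205e+01,  6.46234606e-02,
        1.87375856e-02, -3.26438908e-05]), 'ee_pos': array([240.75483337, 576.23467043, 229.98976362]), 'orientation': array([-1.54975133,  0.3107755 , -0.31031577]), 'ft_force': array([-0.40777062,  0.04302591, -0.18755057]), 'moment': array([-0.02459137,  0.08221212, -0.03017436]), 'width': 87.90597207426873}
```

View pics/side0.png

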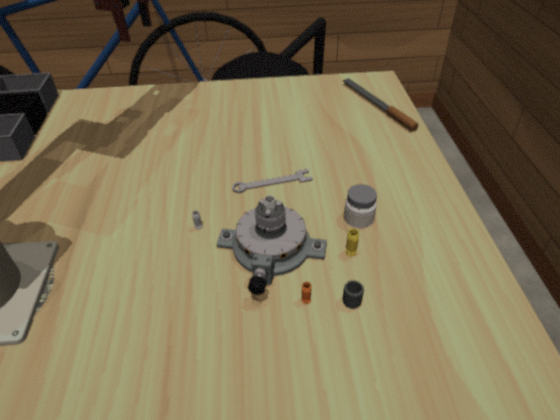

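View pics/top0.png

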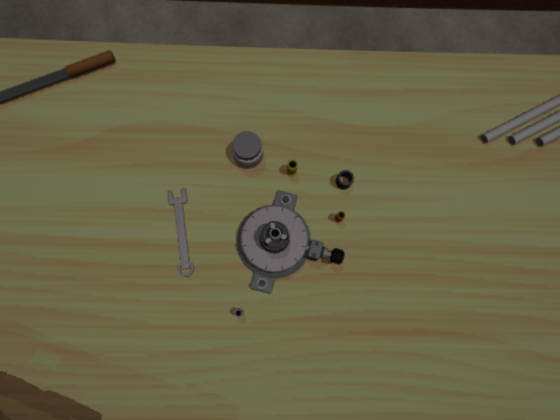

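```bash
cat > h.py <<'E'
import numpy as np,cv2
from scipy.optimize import brentq
from workcell import ctrl
def cam(d):
    K=d["intrinsics"];R=cv2.Rodrigues(np.array(d["rvec"],float))[0];t=np.array(d["tvec"],float).ravel();return K,d["k1"],R,t
def ray(d,u,v):
    K,k,R,t=cam(d)
    p=cv2.undistortPoints(np.array([[[u,v]]],float),K,np.array([k,0,0,0.]))[0,0]
    return -R.T@t,R.T@np.array([p[0],p[1],1])
def onz(d,u,v,z):
    o,r=ray(d,u,v);return o+r*(z-o[2])/r[2]
def proj(d,P):
    K,k,R,t=cam(d)
    return cv2.projectPoints(np.array(P,float).reshape(-1,3),np.array(d["rvec"],float),t,K,np.array([k,0,0,0.]))[0][:,0]
def tri(rs):
    A=0;b=0
    for o,r in rs:
        r=r/np.linalg.norm(r);M=np.eye(3)-np.outer(r,r);A=A+M;b=b+M@o
    return np.linalg.solve(A,b)
def crop(d,name,u0,v0,w,h,s):
    c=d["pixels"][v0:v0+h,u0:u0+w];cv2.imwrite(name,cv2.resize(c,None,fx=s,fy=s,interpolation=cv2.INTER_CUBIC))
E
python3 - <<'E'
from h import *
d=ctrl.get_image("side");crop(d,"pics/s1.png",205,180,130,130,4.6)
d=ctrl.get_image("top");crop(d,"pics/t1.png",225,180,130,120,4.9)
E
```

```text
(no output)
```

View pics/s1.png

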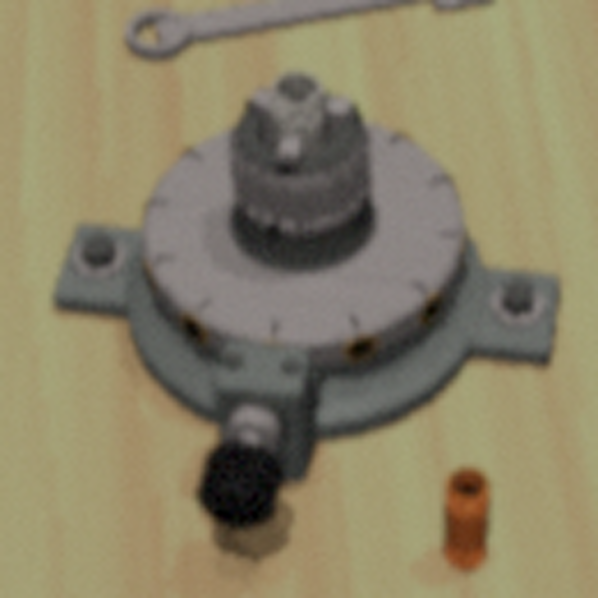

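View pics/t1.png

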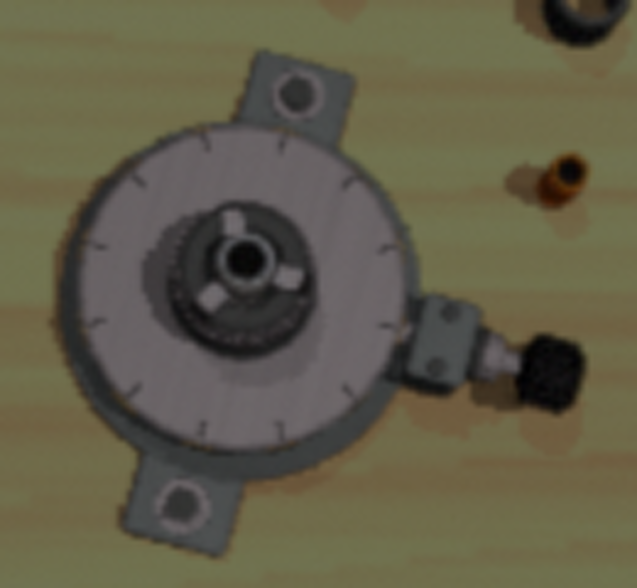

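```bash
python3 - <<'E'
from h import *
T=ctrl.get_image("top");S=ctrl.get_image("side")
# plate top, top view: greyish-bright
def comp(m,seed=None):
    n,l,st,c=cv2.connectedComponentsWithStats(m.astype(np.uint8));i=1+np.argmax(st[1:,4]);return l==i,st[i],c[i]
img=T["pixels"][180:300,225:355].astype(int)
hsv=cv2.cvtColor(T["pixels"],cv2.COLOR_BGR2HSV)[180:300,225:355].astype(int)
print(hsv[60,20],hsv[60,30],hsv[60,16],hsv[100,45]) 
b,g,r=[img[...,i] for i in range(3)]
m=(abs(r-b)<25)&(r>=g)&(r>75)
m,st,c=comp(m);print(st,c)
cnt=max(cv2.findContours(m.astype(np.uint8),0,cv2.CHAIN_APPROX_NONE)[0],key=len)
hull=cv2.convexHull(cnt);e=cv2.fitEllipse(hull);print(e)
u,v=e[0][0]+225,e[0][1]+180
pc=onz(T,u,v,50);print("plate c top",pc)
for nm,D,(u0,v0,u1,v1) in(("top",T,(325,240,350,270)),("side",S,(240,270,275,300))):
    g=D["pixels"][v0:v1,u0:u1].max(2)
    print(nm);mm=g<45
    m,st,c=comp(mm);print(st,c)
    c=np.array([st[0]+(st[2]-1)/2+u0,st[1]+(st[3]-1)/2+v0]);print(c)
    if nm=="top":rt=ray(D,*c)
    else: rs=ray(D,*c)
print("knob tri",tri([rt,rs]),"on z42",onz(T,*(0,0),42)[:0])
o,r=rt;print(o+r*(42-o[2])/r[2]);o,r=rs;print(o+r*(42-o[2])/r[2])
for uv in((225+296/4.9,180+93/4.9),(225+181/4.9,180+505/4.9)):print("ear",onz(T,*uv,20))
for uv in((205+98/4.6,180+250/4.6),(205+518/4.6,180+298/4.6)):print("ear s",onz(S,*uv,20))
print("nipple top T",onz(T,225+246/4.9,180+260/4.9,122),"S",onz(S,205+296/4.6,180+85/4.6,122))
E
```

```text
[167  17 105] [165  15  68] [173  14  73] [90 10 79]
[  17   25   67   67 2519] [50.04763795 58.70305677]
((49.476158142089844, 58.01359176635742), (66.11302947998047, 67.29930877685547), 88.43075561523438)
plate c top [520.08996278  60.47011892  50.        ]
top
[  5   9  14  15 167] [11.4491018  15.88023952]
[336.5 256. ]
side
[  9   6  18  19 252] [17.27777778 14.82539683]
[257.5 285. ]
knob tri [489.55985    -60.88286457  42.78751514] on z42 []
[488.43178065 -61.13072191  42.        ]
[490.73912975 -60.06938413  42.        ]
ear [604.4080115   39.49260555  20.        ]
ear [434.30306689  82.96908094  20.        ]
ear s [436.79384066  82.54835031  20.        ]
ear s [606.62335824  37.65685123  20.        ]
nipple top T [519.63511317  60.19797279 122.        ] S [521.87656195  62.73504999 122.        ]
```

```bash
python3 - <<'E'
from h import *
o=ctrl.get_obs();R=cv2.Rodrigues(o["orientation"])[0];print(R.round(3),o["t"])
print("open dir deg",np.degrees(np.arctan2(R[1,2],R[0,2])), "nip dist",np.array([520.5,60.8])-o["ee_pos"][:2])
T=ctrl.get_image("top");S=ctrl.get_image("side")
c=np.array([520.5,60.8]);x=np.array([-.2487,-.9686])
P=[(*c,98),(*c,122),(*(c+128*x),42),(*(c+139*x),42),(*(c+94*x),56)]
for D,n,a in((T,"t",(225,180,130,120,4.9)),(S,"s",(205,180,130,130,4.6))):
    p=proj(D,P);D["pixels"]=D["pixels"].copy();u0,v0,w,h,s=a
    im=cv2.resize(D["pixels"][v0:v0+h,u0:u0+w],None,fx=s,fy=s,interpolation=cv2.INTER_CUBIC)
    for q in p: cv2.circle(im,tuple(int(k) for k in (q-[u0,v0])*s),3,(0,255,0),-1)
    cv2.imwrite(f"pics/{n}2.png",im)
E
```

```text
[[ 0.923 -0.     0.386]
 [-0.386 -0.     0.923]
 [-0.    -1.    -0.001]] 0.3
open dir deg 67.32398612029135 nip dist [ 279.65080608 -515.73300515]
```

View pics/t2.png

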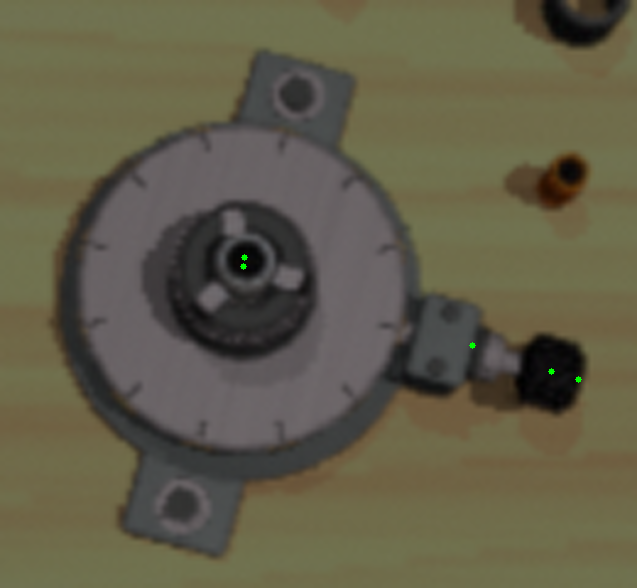

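View pics/s2.png

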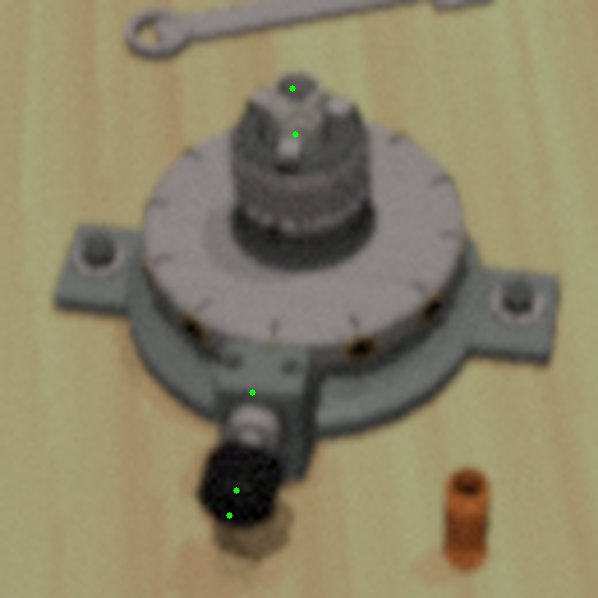

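```bash
python3 -m creep '[{"tx":55,"ty":-100,"rz":0.14},{"tx":110,"ty":-200,"rz":0.28},{"tx":160,"ty":-300,"rz":0.42},{"tx":215,"ty":-400,"rz":0.56},{"tx":280,"ty":-516,"rz":0.69},{"tx":280,"ty":-516,"rz":0.69},{"tx":280,"ty":-516,"rz":0.69},{"tx":280,"ty":-516,"rz":0.69},{"tx":280,"ty":-516,"rz":0.69},{"tx":280,"ty":-516,"rz":0.69}]'; python3 -c "
from h import *
o=ctrl.get_obs();print(o)"
```

```text
{'t': 0.4, 'qpos': array([ 1.15598563e+00,  4.23218377e-01,  1.62996435e+00,  1.11581206e-05,
        1.08857626e+00, -1.89886697e-02]), 'qvel': array([ 0.00106735, -0.0002429 , -0.00145386,  0.00105294, -0.00158133,
       -0.00043203]), 'joint_torque': array([-3.02918788e-04, -5.44018507e+01, -2.73661709e+01,  6.44185441e-02,
        1.88675872e-02, -3.90853847e-05]), 'ee_pos': array([240.9232939 , 576.63667098, 230.57576457]), 'orientation': array([-1.5485617 ,  0.31055724, -0.31048547]), 'ft_force': array([-0.38389694,  0.30873621,  0.4807971 ]), 'moment': array([ 0.02610146, -0.00646838, -0.03002969]), 'width': 87.95150286385594}schema error: expected keys tx, ty, tz, rx, ry, rz, fingers
```

All keys are needed in each row.

```bash
python3 -m creep '[{"tx":55,"ty":-100,"tz":0,"rx":0,"ry":0,"rz":0.14,"fingers":0},{"tx":110,"ty":-200,"tz":0,"rx":0,"ry":0,"rz":0.28,"fingers":0},{"tx":160,"ty":-300,"tz":0,"rx":0,"ry":0,"rz":0.42,"fingers":0},{"tx":215,"ty":-400,"tz":0,"rx":0,"ry":0,"rz":0.56,"fingers":0},{"tx":280,"ty":-516,"tz":0,"rx":0,"ry":0,"rz":0.69,"fingers":0},{"tx":280,"ty":-516,"tz":0,"rx":0,"ry":0,"rz":0.69,"fingers":0},{"tx":280,"ty":-516,"tz":0,"rx":0,"ry":0,"rz":0.69,"fingers":0},{"tx":280,"ty":-516,"tz":0,"rx":0,"ry":0,"rz":0.69,"fingers":0},{"tx":280,"ty":-516,"tz":0,"rx":0,"ry":0,"rz":0.69,"fingers":0},{"tx":280,"ty":-516,"tz":0,"rx":0,"ry":0,"rz":0.69,"fingers":0}]'; python3 -c "
from h import *
o=ctrl.get_obs();print(o['ee_pos'],o['qpos'],o['t'])"
```

```text
t: 1.65
ee_pos: [522.3, 57.8, 230.9]
orientation: [-1.559, -0.229, 0.228]
ft_force: [-0.0, 0.3, -0.5]
width: 87.9
[522.30461534  57.80020809 230.90795198] [ 8.77452279e-02  2.76832456e-01  1.84930500e+00 -3.63479390e-04
  1.01449201e+00 -1.77401004e+00] 1.65
```

```bash
python3 -m creep '[{"tx":0,"ty":0,"tz":-50,"rx":0,"ry":0,"rz":0,"fingers":0},{"tx":0,"ty":0,"tz":-70,"rx":0,"ry":0,"rz":0,"fingers":0},{"tx":0,"ty":0,"tz":-70,"rx":0,"ry":0,"rz":0,"fingers":0}]'; python3 - <<'E'
from h import *
d=ctrl.get_image("side");crop(d,"pics/s3.png",205,120,130,130,4.6)
d=ctrl.get_image("top");crop(d,"pics/t3.png",225,180,130,120,4.9)
o=ctrl.get_obs();print(o['ee_pos'])
E
```

```text
t: 2.02
ee_pos: [519.9, 60.4, 159.3]
orientation: [-1.558, -0.228, 0.233]
ft_force: [1.0, 1.0, 1.3]
width: 87.7
[521.41058691  60.78716254 161.3102703 ]
```

View pics/s3.png

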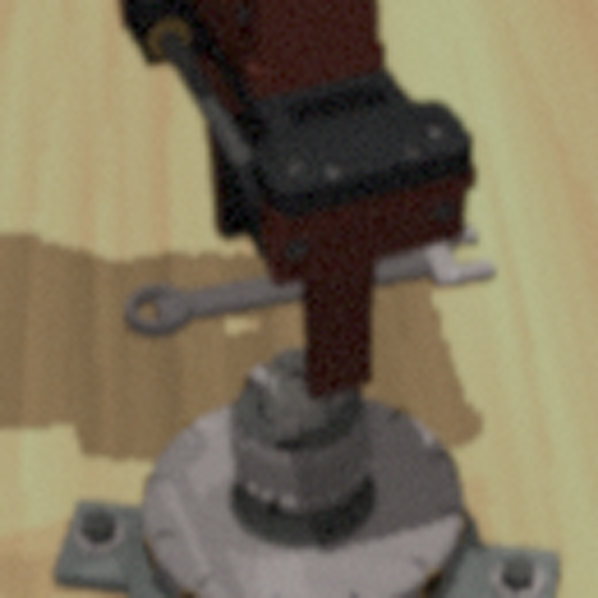

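View pics/t3.png

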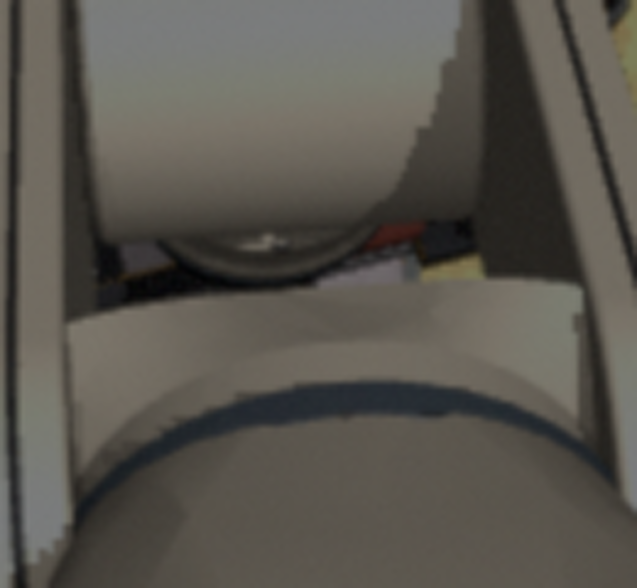

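```bash
python3 -m creep '[{"tx":0,"ty":0,"tz":-30,"rx":0,"ry":0,"rz":0,"fingers":0},{"tx":0,"ty":0,"tz":-60,"rx":0,"ry":0,"rz":0,"fingers":0},{"tx":0,"ty":0,"tz":-85,"rx":0,"ry":0,"rz":0,"fingers":0},{"tx":0,"ty":0,"tz":-85,"rx":0,"ry":0,"rz":0,"fingers":0},{"tx":0,"ty":0,"tz":-85,"rx":0,"ry":0,"rz":0,"fingers":0}]'; python3 -m creep '[{"tx":0,"ty":0,"tz":0,"rx":0,"ry":0,"rz":0,"fingers":255},{"tx":0,"ty":0,"tz":0,"rx":0,"ry":0,"rz":0,"fingers":255},{"tx":0,"ty":0,"tz":0,"rx":0,"ry":0,"rz":0,"fingers":255},{"tx":0,"ty":0,"tz":0,"rx":0,"ry":0,"rz":0,"fingers":255},{"tx":0,"ty":0,"tz":0,"rx":0,"ry":0,"rz":0,"fingers":255},{"tx":0,"ty":0,"tz":0,"rx":0,"ry":0,"rz":0,"fingers":255}]';
```

```text
t: 2.75
ee_pos: [522.0, 60.9, 77.1]
orientation: [-1.559, -0.233, 0.229]
ft_force: [0.4, -0.8, -0.6]
width: 87.9
t: 3.5
ee_pos: [520.8, 61.5, 75.9]
orientation: [-1.557, -0.23, 0.231]
ft_force: [-1.9, 6.0, 3.9]
width: 53.8
```

```bash
python3 -m creep '[{"tx":0,"ty":0,"tz":0,"rx":0,"ry":0,"rz":-0.12,"fingers":255},{"tx":0,"ty":0,"tz":0,"rx":0,"ry":0,"rz":-0.24,"fingers":255},{"tx":0,"ty":0,"tz":0,"rx":0,"ry":0,"rz":-0.36,"fingers":255},{"tx":0,"ty":0,"tz":0,"rx":0,"ry":0,"rz":-0.48,"fingers":255},{"tx":0,"ty":0,"tz":0,"rx":0,"ry":0,"rz":-0.6,"fingers":255},{"tx":0,"ty":0,"tz":0,"rx":0,"ry":0,"rz":-0.6,"fingers":255}]'; python3 -c "
from h import *
o=ctrl.get_obs();print(o['ee_pos'],o['ft_force'],o['moment'],o['qpos'],o['joint_torque'])"
```

```text
t: 4.25
ee_pos: [520.8, 61.8, 75.9]
orientation: [-1.556, 0.242, -0.241]
ft_force: [-1.3, 7.5, 3.4]
width: 54.0
[520.76650894  61.79271059  75.89888347] [-1.31889729  7.51996102  3.37693881] [ 1.02105977  0.29435364 -0.15222899] [ 0.0945839   0.51586613  1.94125726  0.0022742   0.68459095 -1.17017076] [ -3.80622894 -48.12153697 -16.99800968  -1.43542975  -0.24080666
   0.28691643]
```

```bash
for i in 1; do python3 -m creep '[{"tx":0,"ty":0,"tz":0,"rx":0,"ry":0,"rz":-0.12,"fingers":255},{"tx":0,"ty":0,"tz":0,"rx":0,"ry":0,"rz":-0.24,"fingers":255},{"tx":0,"ty":0,"tz":0,"rx":0,"ry":0,"rz":-0.36,"fingers":255},{"tx":0,"ty":0,"tz":0,"rx":0,"ry":0,"rz":-0.36,"fingers":255}]'; python3 -c "
from h import *
o=ctrl.get_obs();print(o['ft_force'],o['moment'],o['qpos'][5],o['joint_torque'][5])";python3 -m creep '[{"tx":0,"ty":0,"tz":0,"rx":0,"ry":0,"rz":-0.1,"fingers":255},{"tx":0,"ty":0,"tz":0,"rx":0,"ry":0,"rz":-0.2,"fingers":255},{"tx":0,"ty":0,"tz":0,"rx":0,"ry":0,"rz":-0.2,"fingers":255}]'; python3 -c "
from h import *
o=ctrl.get_obs();print(o['ft_force'],o['moment'],o['qpos'][5],o['joint_torque'][5])";  done
```

```text
t: 4.75
ee_pos: [520.9, 61.9, 75.9]
orientation: [-1.505, 0.523, -0.522]
ft_force: [-1.0, 7.8, 3.3]
width: 54.2
[-0.95087452  7.76358596  3.30774391] [ 1.10332339  0.32670257 -0.08852871] -0.8103298943654551 0.3844455163925886
t: 5.12
ee_pos: [521.7, 61.1, 76.1]
orientation: [-1.463, 0.673, -0.676]
ft_force: [2.0, 2.7, 3.0]
width: 54.1
[2.02248769 2.67566368 2.98735648] [ 0.42282143 -0.16959376  0.58312206] -0.6132282593198937 1.0384365543723106
```

```bash
python3 -m creep '[{"tx":0,"ty":0,"tz":0,"rx":0,"ry":0,"rz":-0.05,"fingers":255},{"tx":0,"ty":0,"tz":0,"rx":0,"ry":0,"rz":-0.1,"fingers":255},{"tx":0,"ty":0,"tz":0,"rx":0,"ry":0,"rz":-0.1,"fingers":255}]'; python3 -c "
from h import *
o=ctrl.get_obs();print(o['ft_force'],o['moment'],o['qpos'][5],o['joint_torque'][5])";python3 -m creep '[{"tx":0,"ty":0,"tz":0,"rx":0,"ry":0,"rz":-0.05,"fingers":255},{"tx":0,"ty":0,"tz":0,"rx":0,"ry":0,"rz":-0.1,"fingers":255},{"tx":0,"ty":0,"tz":0,"rx":0,"ry":0,"rz":-0.1,"fingers":255}]'; python3 -c "
from h import *
o=ctrl.get_obs();print(o['ft_force'],o['moment'],o['qpos'][5],o['joint_torque'][5])"
```

```text
t: 5.5
ee_pos: [521.8, 60.9, 76.1]
orientation: [-1.436, 0.75, -0.752]
ft_force: [1.8, 2.7, 4.8]
width: 54.3
[1.82476267 2.71680935 4.82130793] [ 0.34459095 -0.28464663  0.58110405] -0.5140451014764951 0.7547794282436371
t: 5.88
ee_pos: [521.7, 60.9, 76.1]
orientation: [-1.406, 0.827, -0.829]
ft_force: [1.6, 2.5, 4.2]
width: 53.7
[1.59179551 2.52571137 4.19304659] [ 0.33152212 -0.16830593  0.45698035] -0.41355040649097596 0.6353796645998955
```

```bash
for i in 1 2; do python3 -m creep '[{"tx":0,"ty":0,"tz":0,"rx":0,"ry":0,"rz":-0.06,"fingers":255},{"tx":0,"ty":0,"tz":0,"rx":0,"ry":0,"rz":-0.12,"fingers":255},{"tx":0,"ty":0,"tz":0,"rx":0,"ry":0,"rz":-0.18,"fingers":255}]'; python3 -c "
from h import *
o=ctrl.get_obs();print(o['ft_force'],o['moment'],o['qpos'][5],o['joint_torque'][5])";done; python3 - <<'E'
from h import *
d=ctrl.get_image("side");crop(d,"pics/s4.png",205,160,130,130,4.6)
E
```

```text
t: 6.25
ee_pos: [521.6, 60.7, 76.2]
orientation: [-1.346, 0.964, -0.966]
ft_force: [1.2, 1.4, 6.1]
width: 54.3
[1.16250178 1.39619684 6.09451776] [ 0.2220396  -0.06423901  1.16775185] -0.23327647489758155 0.5379911698400974
t: 6.62
ee_pos: [521.4, 60.6, 76.1]
orientation: [-1.274, 1.1, -1.101]
ft_force: [0.9, 0.5, 6.2]
width: 54.1
[0.94703318 0.51766992 6.2391863 ] [ 0.13309657 -0.04049963  0.79414941] -0.05280976525084571 0.19491910468786955
```

View pics/s4.png

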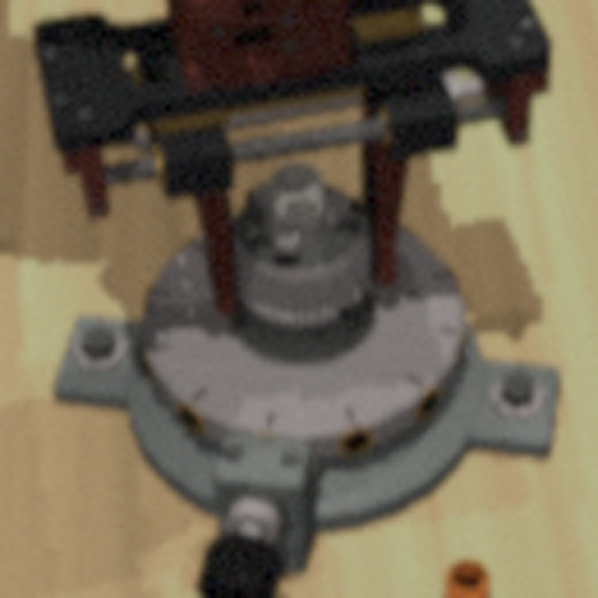

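```bash
python3 -m creep '[{"tx":0,"ty":0,"tz":0,"rx":0,"ry":0,"rz":0,"fingers":0},{"tx":0,"ty":0,"tz":0,"rx":0,"ry":0,"rz":0,"fingers":0},{"tx":0,"ty":0,"tz":0,"rx":0,"ry":0,"rz":0,"fingers":0},{"tx":0,"ty":0,"tz":50,"rx":0,"ry":0,"rz":0,"fingers":0},{"tx":0,"ty":0,"tz":90,"rx":0,"ry":0,"rz":0,"fingers":0},{"tx":0,"ty":-60,"tz":90,"rx":0,"ry":0,"rz":0,"fingers":0},{"tx":0,"ty":-120,"tz":90,"rx":0,"ry":0,"rz":0,"fingers":0},{"tx":0,"ty":-180,"tz":90,"rx":0,"ry":0,"rz":0,"fingers":0},{"tx":0,"ty":-240,"tz":90,"rx":0,"ry":0,"rz":0,"fingers":0},{"tx":0,"ty":-300,"tz":90,"rx":0,"ry":0,"rz":0,"fingers":0}]'; python3 - <<'E'
from h import *
d=ctrl.get_image("side");crop(d,"pics/s5.png",205,180,130,130,4.6)
d=ctrl.get_image("top");crop(d,"pics/t5.png",225,180,130,120,4.9)
a=cv2.imread("pics/top0.png")[210:265,250:300];b=d["pixels"][210:265,250:300]
f=lambda x:cv2.resize(x,None,fx=7.5,fy=7.5,interpolation=cv2.INTER_CUBIC)
cv2.imwrite("pics/cmp.png",cv2.convertScaleAbs(np.hstack([f(a),f(b)]),alpha=1.6))
o=ctrl.get_obs();print(o['ee_pos'])
E
```

```text
t: 7.92
ee_pos: [520.5, -241.2, 165.6]
orientation: [-1.274, 1.102, -1.101]
ft_force: [0.6, -0.5, -0.4]
width: 87.6
[ 520.88366278 -244.44495092  165.70790638]
```

View pics/cmp.png

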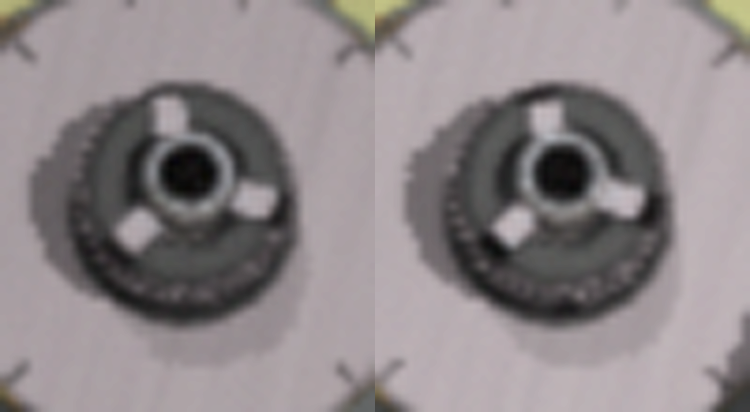

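View pics/s5.png

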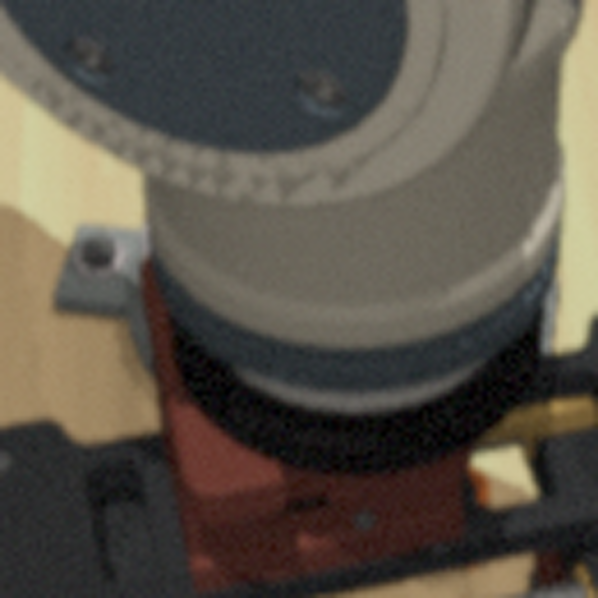

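```bash
python3 -m creep '[{"tx":0,"ty":60,"tz":0,"rx":0,"ry":0,"rz":0,"fingers":0},{"tx":0,"ty":120,"tz":0,"rx":0,"ry":0,"rz":0,"fingers":0},{"tx":0,"ty":180,"tz":0,"rx":0,"ry":0,"rz":0,"fingers":0},{"tx":0,"ty":240,"tz":0,"rx":0,"ry":0,"rz":0,"fingers":0},{"tx":0,"ty":300,"tz":0,"rx":0,"ry":0,"rz":0,"fingers":0},{"tx":0,"ty":300,"tz":0,"rx":0,"ry":0,"rz":0,"fingers":0},{"tx":0,"ty":300,"tz":0,"rx":0,"ry":0,"rz":0,"fingers":0}]'
python3 -m creep '[{"tx":0,"ty":0,"tz":-40,"rx":0,"ry":0,"rz":0,"fingers":0},{"tx":0,"ty":0,"tz":-90,"rx":0,"ry":0,"rz":0,"fingers":0},{"tx":0,"ty":0,"tz":-90,"rx":0,"ry":0,"rz":0,"fingers":0},{"tx":0,"ty":0,"tz":-90,"rx":0,"ry":0,"rz":0,"fingers":255},{"tx":0,"ty":0,"tz":-90,"rx":0,"ry":0,"rz":0,"fingers":255},{"tx":0,"ty":0,"tz":-90,"rx":0,"ry":0,"rz":0,"fingers":255},{"tx":0,"ty":0,"tz":-90,"rx":0,"ry":0,"rz":0,"fingers":255},{"tx":0,"ty":0,"tz":-90,"rx":0,"ry":0,"rz":0,"fingers":255},{"tx":0,"ty":0,"tz":-90,"rx":0,"ry":0,"rz":0,"fingers":255}]'
python3 -c "
from h import *
o=ctrl.get_obs();print(o['ft_force'],o['moment'],o['qpos'][5],o['joint_torque'][5])
for n in ('top0',):
  pass"
python3 - <<'E'
import cv2,numpy as np
a=cv2.imread("pics/top0.png")[180:300,225:355];a=cv2.resize(a,None,fx=4.9,fy=4.9,interpolation=cv2.INTER_CUBIC)
b=cv2.imread("pics/t5.png")
for im in(a,b):
    m=np.zeros(im.shape[:2],bool);m[205:325,185:310]=1
    g=im.min(2);mm=((g>100)&m).astype(np.uint8)
    n,l,s,c=cv2.connectedComponentsWithStats(mm);print(g[205:325,185:310].max(),[(s[i,4],c[i].round(1)) for i in range(1,n) if s[i,4]>50])
E
```

```text
t: 8.9
ee_pos: [520.4, 60.8, 165.5]
orientation: [-1.276, 1.101, -1.1]
ft_force: [0.3, 0.2, -0.7]
width: 87.7
t: 10.02
ee_pos: [521.4, 60.7, 76.7]
orientation: [-1.274, 1.101, -1.102]
ft_force: [-1.0, -0.5, 7.2]
width: 53.7
[-1.01467424 -0.51153748  7.24264632] [-0.21916     0.41998921 -0.08806072] -0.051627135876299704 -0.07647853111848235
108 [(np.int32(212), array([233.2, 222.7])), (np.int32(205), array([287.8, 277.7])), (np.int32(206), array([211.9, 295.6]))]
118 [(np.int32(93), array([194.4, 206.7])), (np.int32(457), array([299.7, 215. ])), (np.int32(289), array([234.4, 225.9])), (np.int32(367), array([281.6, 276.2])), (np.int32(283), array([213.6, 293.6]))]
```

```bash
cat > m.py <<'E'
from h import *
o=ctrl.get_obs();print("F",o['ft_force'].round(1),"M",o['moment'].round(2),o['qpos'][5].round(3),o['joint_torque'][5].round(3))
E
python3 -m creep '[{"tx":0,"ty":0,"tz":0,"rx":0,"ry":0,"rz":-0.04,"fingers":255},{"tx":0,"ty":0,"tz":0,"rx":0,"ry":0,"rz":-0.04,"fingers":255}]' >/dev/null; python3 m.py
python3 -m creep '[{"tx":0,"ty":0,"tz":0,"rx":0,"ry":0,"rz":-0.04,"fingers":255},{"tx":0,"ty":0,"tz":0,"rx":0,"ry":0,"rz":-0.04,"fingers":255}]' >/dev/null; python3 m.py
python3 -m creep '[{"tx":0,"ty":0,"tz":0,"rx":0,"ry":0,"rz":-0.04,"fingers":255},{"tx":0,"ty":0,"tz":0,"rx":0,"ry":0,"rz":-0.04,"fingers":255}]' >/dev/null; python3 m.py
python3 -m creep '[{"tx":0,"ty":0,"tz":0,"rx":0,"ry":0,"rz":-0.04,"fingers":255},{"tx":0,"ty":0,"tz":0,"rx":0,"ry":0,"rz":-0.04,"fingers":255}]' >/dev/null; python3 m.py
python3 -m creep '[{"tx":0,"ty":0,"tz":0,"rx":0,"ry":0,"rz":-0.08,"fingers":255},{"tx":0,"ty":0,"tz":0,"rx":0,"ry":0,"rz":-0.16,"fingers":255}]' >/dev/null; python3 m.py
python3 -m creep '[{"tx":0,"ty":0,"tz":0,"rx":0,"ry":0,"rz":-0.08,"fingers":255},{"tx":0,"ty":0,"tz":0,"rx":0,"ry":0,"rz":-0.16,"fingers":255}]' >/dev/null; python3 m.py
```

```text
F [-2.2 -1.   7.4] M [-0.2   0.38  0.43] -0.012 0.56
F [-2.2  0.7  8.3] M [0.03 0.42 0.73] 0.027 0.817
F [-1.2 -0.5  8. ] M [-0.12  0.42  0.85] 0.067 1.04
F [-2.3 -1.   8.5] M [-0.23  0.45  0.84] 0.107 1.003
F [-2.2  1.3  7.3] M [0.11 0.46 0.97] 0.269 0.132
F [-2.5  0.4  7.7] M [0.04 0.62 1.17] 0.429 0.227
```

```bash
python3 -m creep '[{"tx":0,"ty":0,"tz":0,"rx":0,"ry":0,"rz":0,"fingers":0},{"tx":0,"ty":0,"tz":0,"rx":0,"ry":0,"rz":0,"fingers":0},{"tx":0,"ty":0,"tz":0,"rx":0,"ry":0,"rz":0,"fingers":0},{"tx":0,"ty":0,"tz":50,"rx":0,"ry":0,"rz":0,"fingers":0},{"tx":0,"ty":0,"tz":90,"rx":0,"ry":0,"rz":0.04,"fingers":0},{"tx":-16,"ty":-60,"tz":90,"rx":0,"ry":0,"rz":0.087,"fingers":80},{"tx":-32,"ty":-123,"tz":90,"rx":0,"ry":0,"rz":0.087,"fingers":80},{"tx":-32,"ty":-123,"tz":90,"rx":0,"ry":0,"rz":0.087,"fingers":80},{"tx":-32,"ty":-123,"tz":90,"rx":0,"ry":0,"rz":0.087,"fingers":80},{"tx":-32,"ty":-123,"tz":90,"rx":0,"ry":0,"rz":0.087,"fingers":80}]';python3 - <<'E'
from h import *
o=ctrl.get_obs();R=cv2.Rodrigues(o["orientation"])[0];print(R.round(3))
print("open dir deg",np.degrees(np.arctan2(R[1,2],R[0,2])),o["ee_pos"])
d=ctrl.get_image("side");crop(d,"pics/s6.png",205,180,130,130,4.6)
d=ctrl.get_image("top");crop(d,"pics/t6.png",225,180,130,120,4.9)
E
```

```text
t: 12.78
ee_pos: [489.3, -61.3, 165.6]
orientation: [-1.082, 1.389, -1.388]
ft_force: [-0.0, 0.1, -0.5]
width: 60.1
[[-0.244 -0.     0.97 ]
 [-0.97   0.    -0.244]
 [-0.    -1.    -0.   ]]
open dir deg -14.130547633161513 [489.29305236 -61.30387161 165.59505882]
```

View pics/s6.png

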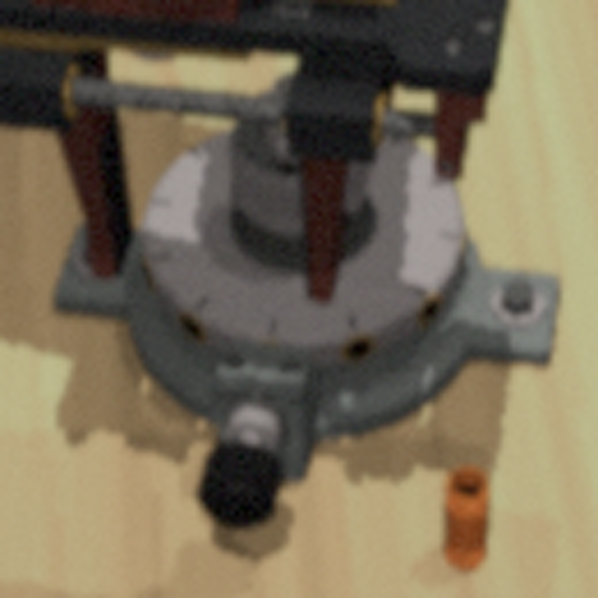

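View pics/t6.png

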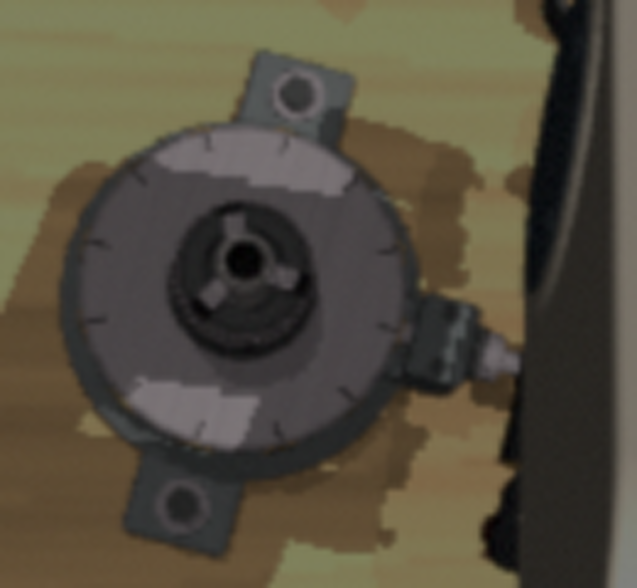

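```bash
python3 -m creep '[{"tx":0,"ty":-1,"tz":-50,"rx":0,"ry":0,"rz":0,"fingers":80},{"tx":0,"ty":-1,"tz":-90,"rx":0,"ry":0,"rz":0,"fingers":80},{"tx":0,"ty":-1,"tz":-115,"rx":0,"ry":0,"rz":0,"fingers":80},{"tx":0,"ty":-1,"tz":-134,"rx":0,"ry":0,"rz":0,"fingers":80},{"tx":0,"ty":-1,"tz":-134,"rx":0,"ry":0,"rz":0,"fingers":80}]';python3 - <<'E'
from h import *
d=ctrl.get_image("side");crop(d,"pics/s7.png",205,200,130,130,4.6)
E
```

```text
t: 13.5
ee_pos: [488.1, -62.3, 30.4]
orientation: [-1.085, 1.391, -1.387]
ft_force: [-0.5, 0.1, 0.4]
width: 60.2
```

View pics/s7.png

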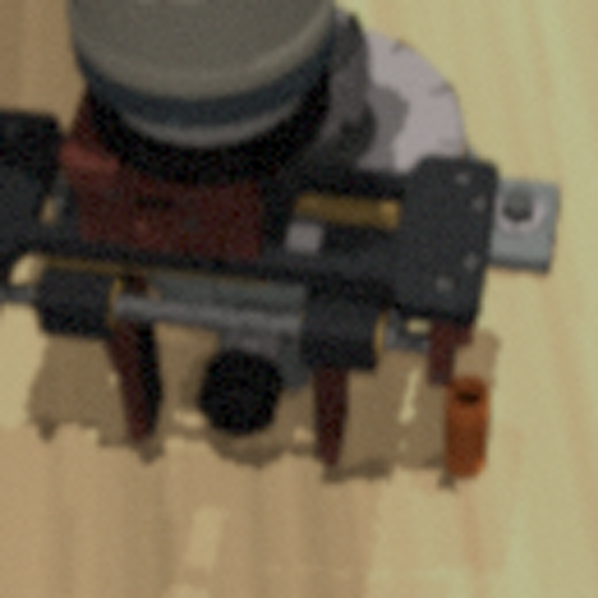

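Knob sits midway between the fingers, at (240,390) in the crop. I'll close on it.

```bash
python3 -m creep '[{"tx":0,"ty":0,"tz":0,"rx":0,"ry":0,"rz":0,"fingers":255},{"tx":0,"ty":0,"tz":0,"rx":0,"ry":0,"rz":0,"fingers":255},{"tx":0,"ty":0,"tz":0,"rx":0,"ry":0,"rz":0,"fingers":255},{"tx":0,"ty":0,"tz":0,"rx":0,"ry":0,"rz":0,"fingers":255},{"tx":0,"ty":0,"tz":0,"rx":0,"ry":0,"rz":0,"fingers":255},{"tx":0,"ty":0,"tz":0,"rx":0,"ry":0,"rz":0,"fingers":255}]';python3 m.py
```

```text
t: 14.3
ee_pos: [489.0, -63.4, 32.1]
orientation: [-1.081, 1.389, -1.39]
ft_force: [-1.2, 1.1, 5.3]
width: 27.5
F [-1.2  1.1  5.3] M [0.03 0.3  0.02] 0.095 0.006
```

```bash
python3 -m creep '[{"tx":-0.5,"ty":-1.9,"tz":0,"rx":0,"ry":0,"rz":0,"fingers":255},{"tx":-1,"ty":-3.9,"tz":0,"rx":0,"ry":0,"rz":0,"fingers":255},{"tx":-1.5,"ty":-5.8,"tz":0,"rx":0,"ry":0,"rz":0,"fingers":255},{"tx":-1.5,"ty":-5.8,"tz":0,"rx":0,"ry":0,"rz":0,"fingers":255}]';python3 m.py
python3 -m creep '[{"tx":-0.5,"ty":-1.9,"tz":0,"rx":0,"ry":0,"rz":0,"fingers":255},{"tx":-1,"ty":-3.9,"tz":0,"rx":0,"ry":0,"rz":0,"fingers":255},{"tx":-1.3,"ty":-5.2,"tz":0,"rx":0,"ry":0,"rz":0,"fingers":255},{"tx":-1.3,"ty":-5.2,"tz":0,"rx":0,"ry":0,"rz":0,"fingers":255}]';python3 m.py
```

```text
t: 14.8
ee_pos: [487.8, -68.2, 32.1]
orientation: [-1.08, 1.39, -1.389]
ft_force: [-0.3, 9.2, 5.9]
width: 27.4
F [-0.3  9.2  5.9] M [ 1.41  0.01 -0.05] 0.083 -0.041
t: 15.3
ee_pos: [486.6, -73.0, 32.1]
orientation: [-1.079, 1.391, -1.389]
ft_force: [1.5, 12.3, 5.5]
width: 27.0
F [ 1.5 12.3  5.5] M [ 2.01 -0.09 -0.14] 0.072 -0.117
```

```bash
python3 -m creep '[{"tx":-0.2,"ty":-1,"tz":0,"rx":0,"ry":0,"rz":0,"fingers":255},{"tx":-0.5,"ty":-2,"tz":0,"rx":0,"ry":0,"rz":0,"fingers":255},{"tx":-0.5,"ty":-2,"tz":0,"rx":0,"ry":0,"rz":0,"fingers":255}]';python3 m.py
python3 -m creep '[{"tx":-0.1,"ty":-0.5,"tz":0,"rx":0,"ry":0,"rz":0,"fingers":255},{"tx":-0.2,"ty":-1,"tz":0,"rx":0,"ry":0,"rz":0,"fingers":255},{"tx":-0.2,"ty":-1,"tz":0,"rx":0,"ry":0,"rz":0,"fingers":255},{"tx":-0.2,"ty":-1,"tz":0,"rx":0,"ry":0,"rz":0,"fingers":255}]';python3 m.py
```

```text
t: 15.68
ee_pos: [486.1, -74.8, 32.1]
orientation: [-1.079, 1.391, -1.389]
ft_force: [1.0, 13.1, 5.6]
width: 27.3
F [ 1.  13.1  5.6] M [ 2.2  -0.15 -0.12] 0.068 -0.114
t: 16.18
ee_pos: [486.0, -75.2, 32.1]
orientation: [-1.078, 1.391, -1.389]
ft_force: [2.5, 19.5, 5.1]
width: 27.4
F [ 2.5 19.5  5.1] M [ 3.   -0.29 -0.08] 0.066 -0.097
```

```bash
python3 -m creep '[{"tx":0.1,"ty":0.4,"tz":0,"rx":0,"ry":0,"rz":0,"fingers":255},{"tx":0.1,"ty":0.4,"tz":0,"rx":0,"ry":0,"rz":0,"fingers":255},{"tx":0.1,"ty":0.4,"tz":0,"rx":0,"ry":0,"rz":0,"fingers":255},{"tx":0.1,"ty":0.4,"tz":0,"rx":0,"ry":0,"rz":0,"fingers":255},{"tx":0.1,"ty":0.4,"tz":0,"rx":0,"ry":0,"rz":0,"fingers":255},{"tx":0.1,"ty":0.4,"tz":0,"rx":0,"ry":0,"rz":0,"fingers":255},{"tx":0.1,"ty":0.4,"tz":0,"rx":0,"ry":0,"rz":0,"fingers":255},{"tx":0.1,"ty":0.4,"tz":0,"rx":0,"ry":0,"rz":0,"fingers":255}]';python3 m.py
python3 - <<'E'
from h import *
d=ctrl.get_image("side");crop(d,"pics/s8.png",205,200,130,130,4.6)
d=ctrl.get_image("top");crop(d,"pics/t8.png",225,180,130,120,4.9)
E
```

```text
t: 17.18
ee_pos: [486.0, -75.2, 32.1]
orientation: [-1.079, 1.391, -1.389]
ft_force: [1.9, 16.0, 6.6]
width: 27.2
F [ 1.9 16.   6.6] M [ 2.54 -0.21 -0.12] 0.067 -0.104
```

View pics/s8.png

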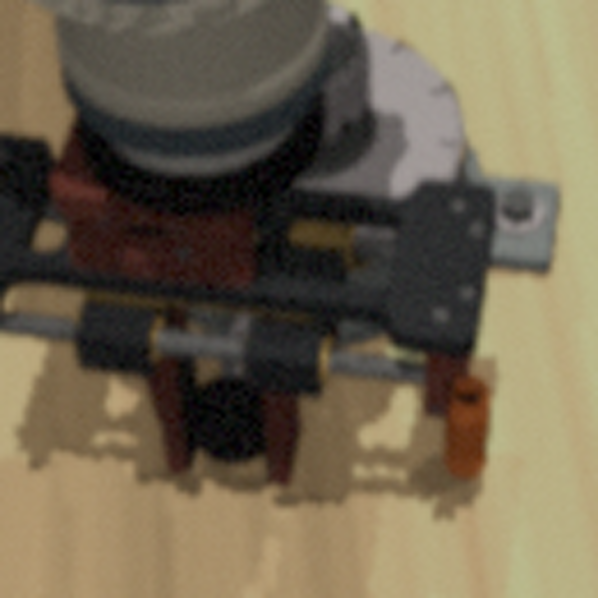

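View pics/t8.png

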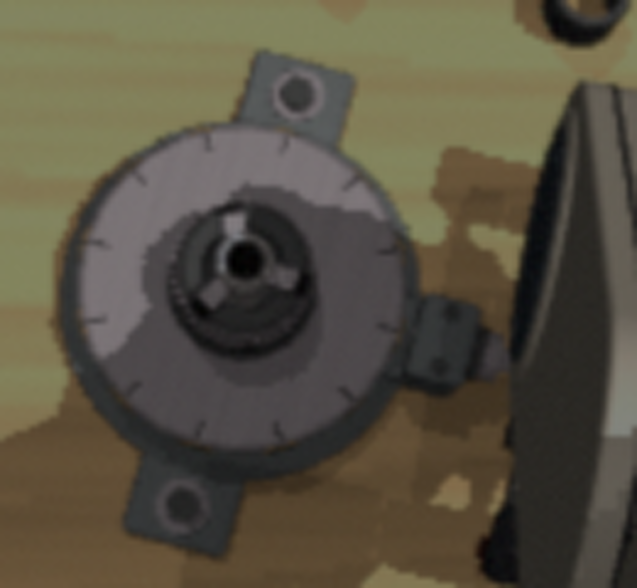

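The knob has moved from (240,390) to about (228,418) in the side crop and sits between the closed fingers. In the top view the three jaws touch the nipple, which is centred at (245,260). I'm handing in now.

```bash
python3 -c "
from workcell import ctrl
print(ctrl.close_job())"
```

```text
the job is handed in; nothing more can be done
None
```

I closed the chuck ring clockwise until it came up hard, let go of it, then pulled the index knob out to its stop. I handed the job in at about 17 s with the gripper still holding the knob.

- **Ring:** I turned it about 1.7 rad, then regripped and turned about 0.5 rad more. On the second turn the torque rose to about 1 N m and levelled off, with the fingers slipping on the ring. I take that as the hard stop. I could not measure the ring angle or the jaw forces directly; the first turn met only 0.5–0.6 N m up to 1.36 rad, too little to slip, so I infer the ring is past 1.4 rad.
- **Nipple:** the top view shows all three jaws against it and it looks centred. The three jaws moved in unequally, by roughly 1.0, 1.3 and 2.4 mm, at about 1.8 mm per pixel. I did not check its tilt or seating height separately.
- **Pin:** the knob came out about 12 mm, with the pull rising at close to the expected spring rate and then jumping to 19.5 N at the stop. I eased off slightly; over a 1 s hold it stayed at 16 N with a 27 mm grip, and the arm stayed put.
- **Bystanders:** I never went near the jar, coupling or wrench, and no unexpected contact forces showed. I did not re-measure their positions.

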